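# Cap a control vial in the bench capping press

## Task

Push the carriage with the vial fully home under the capping press, then press the plunger knob down gently, past the soft first stop where its foot meets the cap and on to the firm second stop where the cap is fully home on the vial, and let the knob rise all the way. Then draw the carriage fully back out with the capped vial standing in it. Press with no more than about 20 N, never touch the vial or its cap with the gripper, and leave the bottle, the jar and the box alone.

Things in the scene. Friction and masses are not known exactly. Their poses are not given: they have to be found in the camera images.
- station: White capping press, fixed. Origin at counter height on the plunger's axis, z up, y along the carriage's way in, towards the column. In mm: base plate x -65..65, y -230..100, 16 thick; 12 high guide rails at x +-41; column x -35..35, y 58..90, to z 156; beam from it over to y -28, x -35..35, z 126..156, which the plunger passes through, with a 28 wide collar round it to z 164.
- carriage (a joint): Aluminium carriage that slides along the station's +y: 0 fully out, 0.09 m fully home (hard stops both ends); it stays where it is left, sliding friction about 2 N. At 0.09 the vial stands under the plunger. It starts fully out.
- handle (a point): Point in the carriage's black upright grip plate, at mid width, 7 mm below its top edge. Plate 44 mm wide along the station's x, 12 mm thick along its y, 50 mm tall (station z 32 to 82 mm). It stands 105 mm out from the vial's axis, on the side away from the column. Axes as the station's.
- plunger (a joint): Downward travel of the plunger: 0 raised at rest, 0.036 m its own end. A soft spring lifts it: about 1 N of press moves it, 0.09 N more per mm. A 28 mm round foot hangs on it under the beam; earlier users screw the foot in or out, so its height differs by up to 17 mm and is not measured: it meets the proud cap after about 4 to 22 mm (first stop).
- knob_top (a point): Centre of the flat top of the plunger's black round knob, 38 mm across, 12 mm thick, 207 mm above the counter when raised; the steel rod below it is 14 mm thick. It moves with the plunger.
- vial: Loose amber glass vial, 30 mm across, 36 mm tall to its shoulder, then a 19 mm neck to 52 mm; origin at the centre of its underside, z up. It stands in a ring on the carriage (ring 44 mm outside, 34 mm inside, 14 mm high above its floor at station z 34 mm; that floor is a sprung pad, which gives up to 2.5 mm, but only under more than about 8 N).
- cap (a joint): How far the white cap is pushed down on the vial's neck: 0 standing proud, 0.005 m fully home on its hard stop (second stop). It slides down only under about 6 N on it (about 8 N on the knob, with the return spring) and stays where it is left. Once it is home the press on the knob climbs about 8 N per mm, for 2 mm, then it is rigid.
- cap_top (a point): Centre of the flat top of the white cap, 26 mm across and 16 mm tall; 61 mm above the vial's underside when proud, 56 mm when home.
- reagent: Bystander: white plastic bottle, 54 mm across, 125 mm tall, origin under its centre.
- jar: Bystander: glass jar with a white lid, 60 mm across, 70 mm tall, origin under its centre.
- stripbox: Bystander: cardboard box 70 x 110 x 45 mm, origin under its centre.
Things that resemble listed ones, but are neither listed nor needed, are in the scene too. Several things have the shape of the vial; the one meant has the colours described above.

How it is judged (in metres and radians):
On the way, in this order (a step that is already met when the one before it is completed fails the run):
1. the carriage is fully home (within 4 mm), the cap still proud (value of joint carriage above 0.086 m and value of joint cap below 0.002 m and value of joint plunger below 0.004 m), for 0.2 s.
2. the robot holds the knob down at the second stop: the cap is home to within 1 mm, with the carriage home (value of joint carriage above 0.085 m and value of joint cap above 0.004 m and value of joint plunger above 0.006 m and contact force between any of the fingers, the arm and plunger above 2 N), for 0.1 s.
3. the knob is let go and has risen fully (within 3 mm), the carriage still home (value of joint carriage above 0.085 m and value of joint plunger below 0.003 m and contact force between each of the fingers, the arm and plunger below 0.5 N), for 0.1 s.
At the end, for the whole second after the job is handed in: The carriage is fully out (within 6 mm of its outer stop), the cap is home on the vial to within 1 mm, the plunger is up (within 3 mm), and the vial stands upright (within 7 degrees) and at rest in the carriage's ring (value of joint carriage below 0.006 m and value of joint cap above 0.004 m and value of joint plunger below 0.003 m and angle between vial's own z axis and vertical below 0.12 rad and z of vial in the frame of station below 0.04 m and y of vial in the frame of handle between 0.098 and 0.112 m and linear speed of vial below 0.02 m/s); the robot touches nothing.
It fails at once if the knob is pressed with more than 23 N (contact force between any of the fingers, the arm and plunger above 23 N).
It fails at once if the gripper touches the vial or its cap (contact force between any of the fingers, the arm and vial above 0.5 N).
It fails at once if the white bottle is shoved or knocked over (distance of reagent from where it was at the start of the episode above 0.03 m or angle between reagent's own z axis and vertical above 0.3 rad).
It fails at once if the glass jar is shoved or knocked over (distance of jar from where it was at the start of the episode above 0.03 m or angle between jar's own z axis and vertical above 0.3 rad).
It fails at once if the cardboard box is shoved or knocked over (distance of stripbox from where it was at the start of the episode above 0.03 m or angle between stripbox's own z axis and vertical above 0.3 rad).
It also fails if it takes over 64 s, if anything falls off the work surface, if the arm or the gripper's body presses on something with over 40 N, if the wrist force passes 120 N, or if a joint passes its speed limit or range.

## Robot

A 6-joint arm with a two-finger parallel gripper is mounted at the origin on the work surface. World frame = base frame: x ahead of the robot, y to its left, z up, the work surface at z = 0. Lengths are in mm, angles in degrees, forces in N, time in s.
With the tool pointing down it reaches from about 350 to 850 mm from the base axis. Payload 8.1 kg.
Tool frame: the origin (TCP) lies midway between the tips of the shut fingers; the grasp point (between the pads) lies 19 mm behind it (r.grip_depth is the distance from the TCP to the grasp point, in mm); z points along the fingers, y is the direction in which the jaws open and shut (so a half turn about z gives the same grasp; the last joint's range is limited). The gripper opens to 85 mm and grips with 20 to 120 N. Pads are 22 mm wide; open, the fingers measure 114 mm over their backs; the gripper's body (76 mm by 85 mm) begins 54 mm behind the grasp point. The pads swing forward as they close: fully open they stand 13 mm farther back than shut.
Start: joints at [70.107, 7.471, 85.268, -0, 87.261, -4.893], TCP at [155.27, 579.566, 202.792] pointing down, gripper open.
Joint ranges: [-169.43, 169.43], [-51.17, 129.36], [1.28, 143.12], [-76.62, 256.62], [0, 156.53], [-152.29, 152.29]. Speed limits (degrees/s): [136.94, 136.94, 159.86, 180, 180, 180].

## Interface

Orientations are given as [roll, pitch, yaw] about the fixed x, y, z axes, in that order (R = Rz(yaw) Ry(pitch) Rx(roll)).
In Python, from bench import r, imaging gives the robot as it stands.
- The arm moves only by the shell command python3 -m creep 'ROWS' [FORCE]. ROWS is text: rows parted by semicolons, each of 7 numbers parted by spaces: the shift along the tool's x, y, z in cm, then the turn, a rotation vector about the tool's x, y, z in degrees, then the finger opening in cm, from 0 to 8.54. In form: dx dy dz ax ay az gripper; .... A call has 1 to 20 rows; each row is the pose to reach, as a shift and turn from the pose measured when the call began, along the tool's axes at that moment; what a row does not reach only later rows make up. A row lasts 1/10 s, in which the tool goes at most 50 mm and 8.59 degrees, less where a joint would pass 70% of its speed; a pose out of reach is approached as far as the arm can. A call with a gripper value outside its range is refused whole. The fingers move at their own pace and stop on an object; FORCE is the grip in N (left out, the last holds). Time passes only in rows, so rows that repeat a pose let the fingers close. It gives the time, the measured TCP pose, the force and the opening at its end, in the units of the state.
- r.sense(): the state, without advancing time (a new reading comes with each control period).
- imaging.snapshot(name): name is "scene" or "side" or "wrist"; returns the picture (480x640x3 uint8, red, green, blue); there is no depth.
- imaging.camera_info(name): a dict with "camera_matrix" (3x3 intrinsics, pixels), "R" (3x3) and "t" (3): a world point X has camera coordinates R X + t. Camera axes: x right, y down, z forward; pixel columns grow to the right and rows downward; lengths in mm; the calibration is good to about 2 mm. A picture is of the moment at which its call begins: read the wrist's pose just before it. camera_info takes no time and is no camera call; for the wrist camera it gives the pose at the moment of the call.
- r.hand_in(): hands the job in, once; it reports no verdict.
The state is a dict: "time": time; "joint_pos": joint angles; "qd": joint speeds; "joint_efforts": joint torques, N m; "tool_pos": TCP position; "tcp_rot": TCP orientation; "ft_force": force on the tool from outside, world axes, zero at the start; "wrist_torque": the same for the moment, N m; "finger_gap": finger opening in mm.
Only numpy, scipy, OpenCV 4.12 (cv2) and the standard library are available. Lean on these libraries where they do the work, as an engineer would, in place of code of your own. Each camera call takes 0.05 s, during which the arm holds its last target.

## Working session

There is one attempt and no reset: what is moved stays moved. The work goes in short steps, Python scripts to look and compute and a shell command to move; the robot and the scene stay as the last step left them, time stands still between calls to the robot, and variables do not carry over. Pictures are saved under pics/ and viewed, and the job is handed in when it is done.

```bash
ls; mkdir -p pics; python3 - <<'E'
from bench import r, imaging
import cv2
print(r.sense())
for n in("scene","side","wrist"):
    c=imaging.camera_info(n)
    print(n,c)
    im=imaging.snapshot(n); cv2.imwrite(f"pics/{n}0.png",im[:,:,::-1])
E
```

```text
pics
{'time': 0.0, 'joint_pos': array([ 7.01060869e+01,  7.51395206e+00,  8.53301882e+01,  1.11711255e-03,
        8.72604231e+01, -4.89111975e+00]), 'qd': array([-0.03352811, -0.08895539, -0.09314975, -0.04067516, -0.10368408,
       -0.01752242]), 'joint_efforts': array([ 3.00566289e-04, -5.69411659e+01, -5.00550449e+01, -1.42643812e-04,
        1.46374493e-02, -1.74936469e-05]), 'tool_pos': array([155.06672496, 578.99631512, 201.74780868]), 'tcp_rot': array([-1.79895913e+02, -1.00269965e-02,  1.64997143e+02]), 'ft_force': array([-0.17504919,  0.40465755, -0.55414342]), 'wrist_torque': array([-0.0522473 ,  0.01516091,  0.05411764]), 'finger_gap': 85.30295367732506}
scene {'camera_matrix': array([[598.17783071,   0.        , 322.37302314],
       [  0.        , 598.17783071, 240.14866587],
       [  0.        ,   0.        ,   1.        ]]), 'R': array([[-0.874112  ,  0.48569328, -0.00550036],
       [ 0.38904172,  0.69329641, -0.60661901],
       [-0.29081739, -0.53239283, -0.79497366]]), 't': array([ 497.23849006, -165.57092208, 1597.68190632])}
side {'camera_matrix': array([[512.47142401,   0.        , 318.14884048],
       [  0.        , 512.47142401, 241.25631427],
       [  0.        ,   0.        ,   1.        ]]), 'R': array([[ 0.96779499, -0.25159845, -0.0084312 ],
       [-0.14285836, -0.52132396, -0.84131612],
       [ 0.20727844,  0.81542599, -0.54047765]]), 't': array([-532.12222043,  222.99345853,  918.78692095])}
wrist {'camera_matrix': array([[406.48940794,   0.        , 312.07033741],
       [  0.        , 406.48940794, 241.85475907],
       [  0.        ,   0.        ,   1.        ]]), 'R': array([[ 0.25941185,  0.96576621, -0.0010568 ],
       [ 0.92110018, -0.24708499,  0.30087119],
       [ 0.29031011, -0.07902297, -0.9536642 ]]), 't': array([-599.35109624,  -39.14690883,  379.80439664])}
```

View pics/scene0.png

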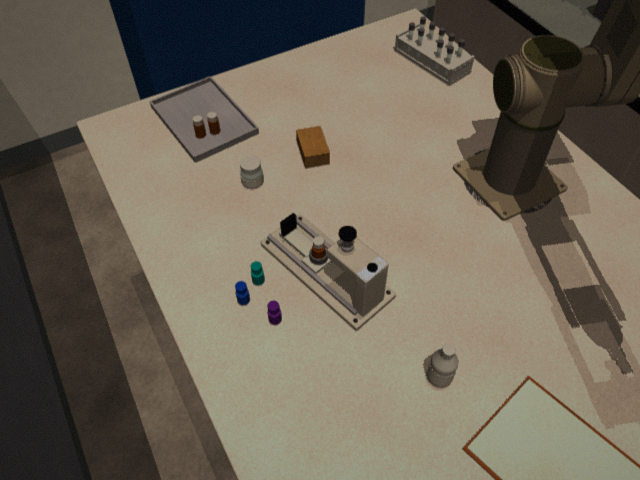

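View pics/side0.png

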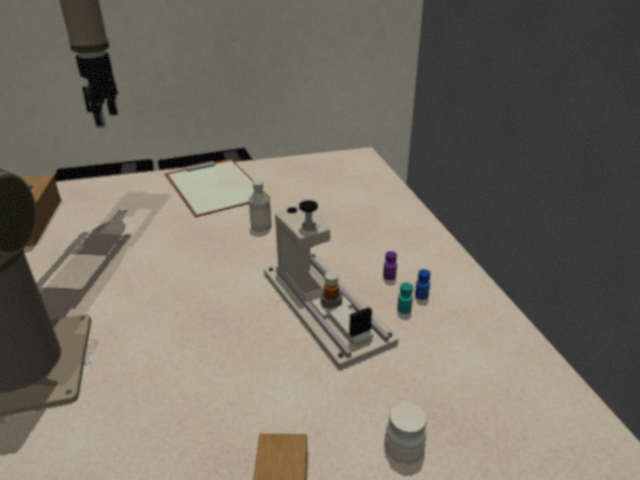

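View pics/wrist0.png

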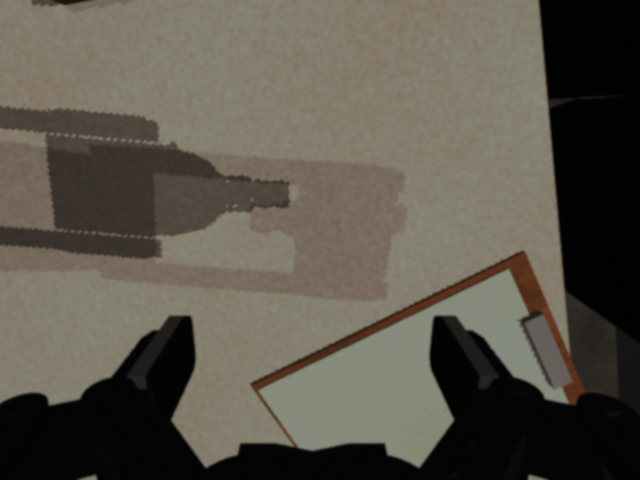

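The scene view shows the station at about (325,265). The knob is near (347,233), with a look-alike black disc on the column at (372,267), and the grip plate is at (289,224). In the side view the knob is at (309,206) and the plate at (361,321).

```bash
cat > h.py <<'E'
import numpy as np, cv2
from bench import r, imaging
def ray(n,u,v,c=None):
    c=c or imaging.camera_info(n); K,R,t=c["camera_matrix"],c["R"],np.array(c["t"])
    d=R.T@np.linalg.inv(K)@np.array([u,v,1.]); return -R.T@t, d/np.linalg.norm(d)
def onz(n,u,v,z,c=None):
    o,d=ray(n,u,v,c); return o+d*(z-o[2])/d[2]
def tri(a,b):
    (o1,d1),(o2,d2)=a,b
    s=np.linalg.lstsq(np.c_[d1,-d2],o2-o1,rcond=None)[0]
    p,q=o1+d1*s[0],o2+d2*s[1]; return (p+q)/2,np.linalg.norm(p-q)
def proj(n,X,c=None):
    c=c or imaging.camera_info(n); p=c["camera_matrix"]@(c["R"]@np.array(X)+c["t"]); return p[:2]/p[2]
E
python3 - <<'E'
import cv2,numpy as np
from h import *
for n,(x0,y0,x1,y1) in dict(scene=(250,200,410,330),side=(255,190,405,370)).items():
    im=cv2.imread(f"pics/{n}0.png"); g=im.max(2)
    m=(g<45).astype(np.uint8); 
    k,l,s,c=cv2.connectedComponentsWithStats(m)
    for i in range(1,k):
        if s[i,4]>15 and x0<c[i][0]<x1 and y0<c[i][1]<y1: print(n,s[i],c[i])
    f=4 
    cv2.imwrite(f"pics/{n}0c.png",cv2.resize(im[y0:y1,x0:x1],None,fx=4 if n=="scene" else 3.3,fy=4 if n=="scene" else 3.3,interpolation=2))
E
```

```text
scene [281 214  16  23 236] [288.15677966 224.34745763]
scene [339 226  17  21 249] [347.15662651 234.65863454]
scene [311 250   8   8  37] [314.75675676 254.        ]
scene [320 250   6   7  29] [322.65517241 253.37931034]
scene [310 257  17   7  54] [318.01851852 260.7037037 ]
scene [367 263  10   9  67] [371.95522388 267.05970149]
scene [268 308  11   6  27] [273.85185185 311.07407407]
scene [269 315  12   9  73] [274.84931507 319.46575342]
side [300 201  17  12 136] [307.94852941 206.125     ]
side [288 209   8   3  21] [291.66666667 209.95238095]
side [322 301  18   6  37] [331.05405405 303.27027027]
side [350 309  22  28 444] [360.22072072 322.        ]
```

View pics/scene0c.png

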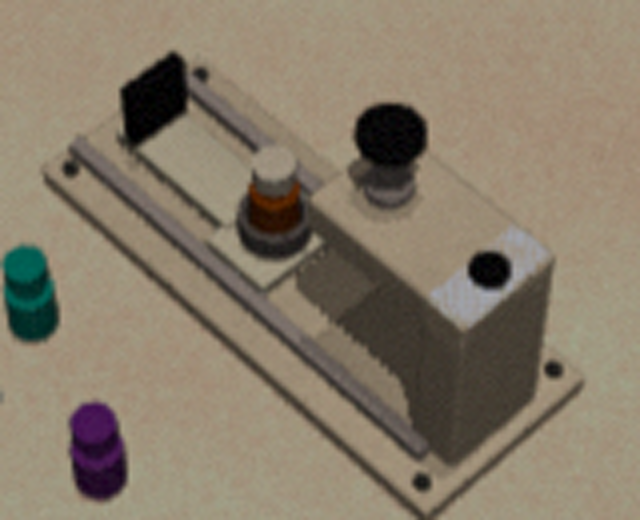

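View pics/side0c.png

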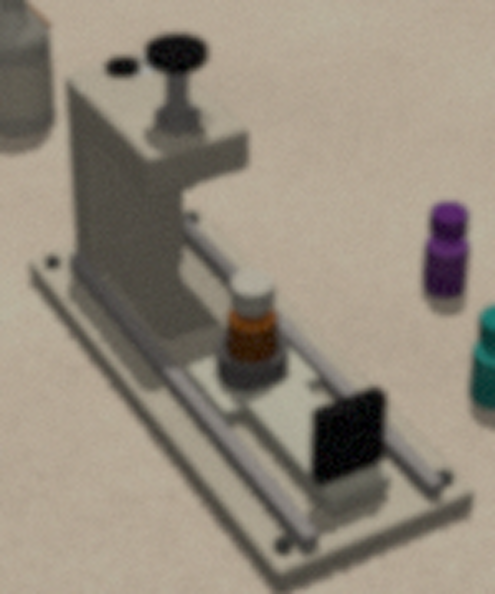

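```bash
python3 - <<'E'
from h import *
S=lambda x,y:("scene",250+x/4-.4,200+y/4-.4)
D=lambda x,y:("side",255+x/3.3-.35,190+y/3.3-.35)
print("knob tri",tri(ray(*S(391,131)),ray(*D(176,50))),onz(*S(391,131),207),onz(*D(176,50),207))
C=dict(sl=S(45,165),sb=S(430,508),sr=S(580,372),db=D(282,573),dl=D(33,268),dr=D(470,495))
P={k:onz(*v,16) for k,v in C.items()}
for k,p in P.items(): print(k,p.round(1))
print("len",np.linalg.norm(P['sl']-P['sb']),np.linalg.norm(P['sb']-P['sr']),np.linalg.norm(P['db']-P['dl']),np.linalg.norm(P['db']-P['dr']))
for a,b in(("sl","sb"),("db","dl")):
    d=P[b]-P[a]; print("ydir deg",np.degrees(np.arctan2(d[1],d[0])))
for a,b in(("sb","sr"),("db","dr")):
    d=P[b]-P[a]; print("xdir deg",np.degrees(np.arctan2(d[1],d[0])))
# plate top edge corners
print("plate top L/R scene",onz(*S(123,92),82),onz(*S(175,52),82),"side",onz(*D(313,412),82),onz(*D(384,390),82))
print("disc2",onz(*S(490,270),156))
for n,u,v in(("scene",251,172),("scene",313,150),("scene",442,380)): print(onz(n,u,v,0))
# cap
print("cap top z95",onz(*S(276,160),95+0),onz(*D(252,280),95))
E
```

```text
knob tri (array([553.68514773,  82.63067818, 203.42183469]), np.float64(1.7995730783616148)) [556.1024658   84.82239977 207.        ] [551.43933985  76.82363223 207.        ]
sl [ 672.1 -121.9   16. ]
sb [590.  194.8  16. ]
sr [470.2 161.3  16. ]
db [ 548.7 -157.5   16. ]
dl [467.  148.9  16. ]
dr [ 666.8 -128.3   16. ]
len 327.147876794881 124.39964322034605 317.07917551526566 121.63246970784337
ydir deg 104.54508332235541
ydir deg 104.93304677112371
xdir deg -164.38633875348512
xdir deg 13.844665457549551
plate top L/R scene [625.63753578 -99.90924599  82.        ] [ 584.95525244 -112.14752125   82.        ] side [ 578.82068618 -111.01015779   82.        ] [ 621.4735319  -103.80869862   82.        ]
disc2 [536.31003772 154.64777067 156.        ]
[ 590.49566099 -358.19838109    0.        ]
[ 404.11986996 -350.23588898    0.        ]
[ 4.95335702e+02  3.82403145e+02 -2.27373675e-13]
cap top z95 [576.25156021  -3.21679651  95.        ] [574.76104732  -5.28838992  95.        ]
```

```bash
cat >> h.py <<'E'
from scipy.spatial.transform import Rotation as Ro
def go(x,y,z,yaw=-165.3):
    s=r.sense(); R=Ro.from_euler("xyz",s["tcp_rot"],degrees=True)
    T=Ro.from_euler("xyz",[180,0,yaw],degrees=True)
    print("t",round(s["time"],2),"pos",s["tool_pos"].round(1),"F",s["ft_force"].round(1),"gap",round(s["finger_gap"],1))
    print("cm",(R.inv().apply(np.array([x,y,z])-s["tool_pos"])/10).round(2),"rot",np.degrees((R.inv()*T).as_rotvec()).round(2))
E
python3 - <<'E'
from h import *
go(603.5,-106.5,350); go(603.5,-106.5,180)
E
```

```text
t 0.15 pos [155.1 579.1 202. ] F [-0.5  0.2  0.4] gap 85.4
cm [-61.05 -54.64 -14.73] rot [ -0.08  -0.03 -29.7 ]
t 0.15 pos [155.1 579.1 202. ] F [-0.5  0.2  0.4] gap 85.4
cm [-61.06 -54.61   2.27] rot [ -0.08  -0.03 -29.7 ]
```

```bash
python3 -m creep '0 0 -5 0 0 0 5; 0 0 -10 0 0 0 5; 0 0 -15 0 0 0 5; -3.4 -3 -15 0 0 -3 5; -6.8 -6.1 -15 0 0 -6 5; -10.2 -9.1 -15 0 0 -9 5; -13.6 -12.1 -15 0 0 -12 5; -17 -15.2 -15 0 0 -15 5; -20.4 -18.2 -15 0 0 -18 5; -23.7 -21.2 -15 0 0 -21 5; -27.1 -24.3 -15 0 0 -24 5; -30.5 -27.3 -15 0 0 -27 5; -33.9 -30.4 -15 0 0 -29.7 5; -37.3 -33.4 -15 0 0 -29.7 5; -40.7 -36.4 -15 0 0 -29.7 5; -44.1 -39.5 -15 0 0 -29.7 5; -47.5 -42.5 -15 0 0 -29.7 5; -50.9 -45.5 -15 0 0 -29.7 5; -54.3 -48.6 -15 0 0 -29.7 5; -57.7 -51.6 -15 0 0 -29.7 5'; python3 - <<'E'
from h import *
go(603.5,-106.5,180)
E
```

```text
time: 2.15
tool_pos: [579.6, -70.3, 352.3]
tcp_rot: [-179.9, -0.1, -165.3]
ft_force: [0.8, 0.5, 0.1]
finger_gap: 50.0
t 2.15 pos [579.6 -70.3 352.3] F [0.8 0.5 0.1] gap 50.0
cm [-1.41 -4.09 17.23] rot [-0.06 -0.06 -0.01]
```

Well behaved. I'll hover above the plate and check with the wrist camera.

```bash
python3 -m creep '-0.7 -2 0 0 0 0 5; -1.4 -4.1 0 0 0 0 5; -1.4 -4.1 4 0 0 0 5; -1.4 -4.1 8 0 0 0 5; -1.4 -4.1 12 0 0 0 5; -1.4 -4.1 17 0 0 0 5; -1.4 -4.1 17.2 0 0 0 5; -1.4 -4.1 17.2 0 0 0 5'; python3 - <<'E'
from h import *
go(603.5,-106.5,56)
c=imaging.camera_info("wrist"); im=imaging.snapshot("wrist"); cv2.imwrite("pics/w1.png",im[:,:,::-1])
print(proj("wrist",[603.5,-106.5,82],c),proj("wrist",[576,-4.5,95],c))
np.save("c1.npy",c,allow_pickle=True)
E
```

```text
time: 2.95
tool_pos: [602.4, -106.3, 179.6]
tcp_rot: [180.0, -0.2, -165.3]
ft_force: [0.6, -0.0, 1.4]
finger_gap: 49.6
t 2.95 pos [ 602.4 -106.3  179.6] F [ 0.6 -0.   1.4] gap 49.6
cm [-0.15 -0.05 12.36] rot [ 0.04 -0.23 -0.01]
[311.48282284 232.09457522] [471.91275708 236.26402685]
```

View pics/w1.png

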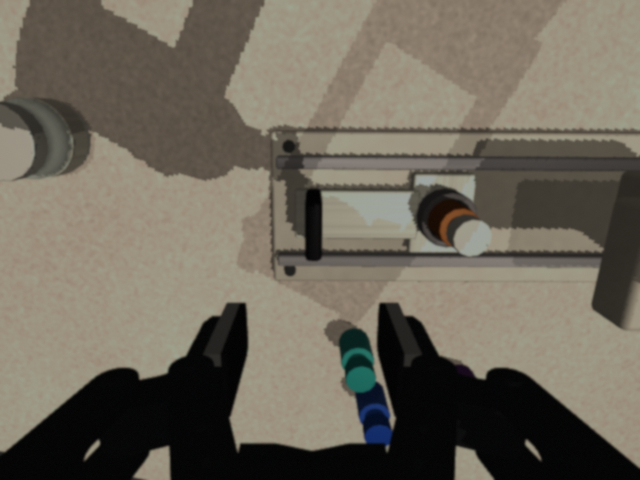

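The plate is centred at about (314,226) in the wrist view, against (311,232) predicted. The rails run level, so the yaw is right. I'll refine with a ray onto z = 82.

```bash
python3 - <<'E'
from h import *
c=np.load("c1.npy",allow_pickle=True).item()
im=cv2.imread("pics/w1.png"); m=(im.max(2)<45).astype(np.uint8)
k,l,s,ce=cv2.connectedComponentsWithStats(m)
for i in range(1,k):
    if s[i,4]>50 and 270<ce[i][0]<480 and ce[i][1]<300: print(s[i],ce[i])
for v in(189,226,262):
    for u in (305.5,321.5): print(u,v,onz("wrist",u,v,82,c).round(1))
o,_=ray("wrist",300,200,c); print("cam",o)
print("cap",onz("wrist",472.5,239,95,c))
# rail angle: points
a=onz("wrist",290,257,28,c); b=onz("wrist",590,262,28,c); d=b-a; print(np.degrees(np.arctan2(d[1],d[0])))
E
```

```text
[283 141  12  12 109] [288.68807339 146.18348624]
[ 280  188  131   73 1317] [318.34320425 228.80410023]
[ 417  189   51   51 1200] [436.12666667 209.65666667]
[285 267   9   8  60] [289.35       270.11666667]
305.5 189 [ 575.6 -117.9   82. ]
321.5 189 [ 572.9 -107.6   82. ]
305.5 226 [ 600.3 -111.6   82. ]
321.5 226 [ 597.6 -100.9   82. ]
305.5 262 [ 625.8 -105.    82. ]
321.5 262 [622.9 -94.1  82. ]
cam [ 529.05056047 -125.98946488  351.46671299]
cap [577.66824294  -3.43520344  95.        ]
103.60467905240631
```

```bash
python3 -m creep '-0.1 0.1 3 0 -0.2 0 5; -0.1 0.1 6 0 -0.2 0 5; -0.1 0.1 9 0 -0.2 0 5; -0.1 0.1 11 0 -0.2 0 5; -0.1 0.1 12.2 0 -0.2 0 5; -0.1 0.1 12.2 0 -0.2 0 5' 25; python3 - <<'E'
from h import *
go(603,-105.3,56)
im=imaging.snapshot("wrist"); cv2.imwrite("pics/w2.png",im[:,:,::-1])
E
```

```text
time: 3.6
tool_pos: [605.8, -106.0, 61.5]
tcp_rot: [-179.9, 0.3, -165.3]
ft_force: [-0.2, -0.1, -0.5]
finger_gap: 49.9
t 3.6 pos [ 605.8 -106.    61.5] F [-0.2 -0.1 -0.5] gap 49.9
cm [0.25 0.14 0.54] rot [-0.13  0.27 -0.01]
```

View pics/w2.png

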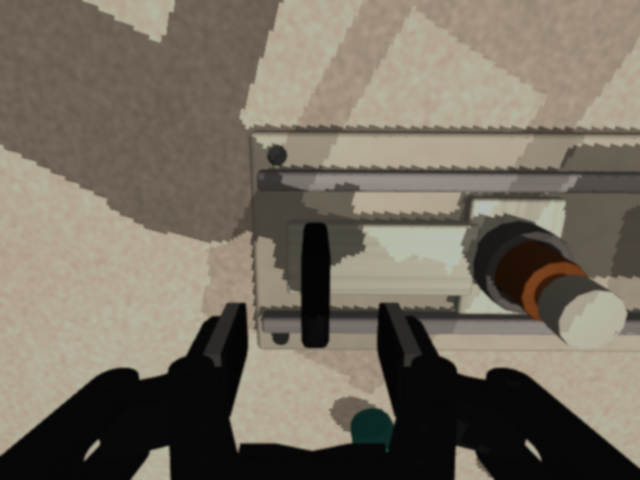

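The plate sits midway between the fingers (315 against 312), so I'll close now.

```bash
python3 -m creep '0.2 0.1 0.5 0 0.3 0 5; 0.2 0.1 0.5 0 0.3 0 0.8; 0.2 0.1 0.5 0 0.3 0 0.8; 0.2 0.1 0.5 0 0.3 0 0.8; 0.2 0.1 0.5 0 0.3 0 0.8; 0.2 0.1 0.5 0 0.3 0 0.8' 25; python3 -m creep '0 0 0 0 0 0 0.8;0 0 0 0 0 0 0.8'
```

```text
time: 4.25
tool_pos: [604.2, -105.7, 57.6]
tcp_rot: [-179.8, 0.0, -165.3]
ft_force: [-0.3, 0.5, -0.3]
finger_gap: 8.1
time: 4.45
tool_pos: [604.2, -105.7, 57.5]
tcp_rot: [-179.8, 0.0, -165.3]
ft_force: [0.2, -0.1, 0.1]
finger_gap: 8.2
```

The gap is 8 mm, less than the 12 mm plate, so something disagrees. Checking.

```bash
python3 - <<'E'
from h import *
im=imaging.snapshot("wrist"); cv2.imwrite("pics/w3.png",im[:,:,::-1])
im=imaging.snapshot("side"); cv2.imwrite("pics/s3.png",cv2.resize(im[200:380,240:440,::-1],None,fx=3,fy=3,interpolation=2))
E
```

```text
(no output)
```

View pics/w3.png

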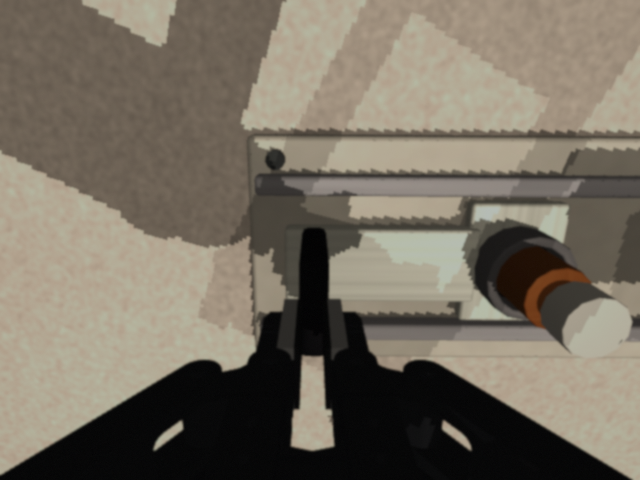

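View pics/s3.png

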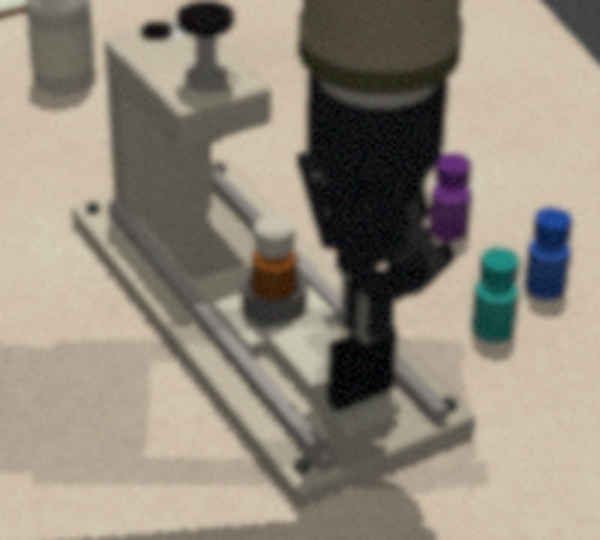

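The fingers do straddle the plate, on its far half. I'll command them fully shut at modest force to see whether they are stopped by it.

```bash
python3 -m creep '0 0 0 0 0 0 0; 0 0 0 0 0 0 0; 0 0 0 0 0 0 0' 30
```

```text
time: 4.85
tool_pos: [604.1, -105.7, 57.5]
tcp_rot: [-179.8, 0.0, -165.3]
ft_force: [-0.9, -0.2, -0.8]
finger_gap: -0.4
```

```bash
python3 - <<'E'
from h import *
go(603,-105.3,56)
c=imaging.camera_info("wrist")
print(proj("wrist",r.sense()["tool_pos"],c), proj("wrist",r.sense()["tool_pos"]+[0,0,19],c))
for n in("wrist","scene","side"):
    im=imaging.snapshot(n)[:,:,::-1]
    if n=="wrist": im=im[180:420,180:500]; f=2.5
    elif n=="scene": im=im[180:330,230:400]; f=4
    else: im=im[200:350,300:440]; f=4
    cv2.imwrite(f"pics/{n}4.png",cv2.resize(im,None,fx=f,fy=f,interpolation=2))
E
```

```text
t 4.85 pos [ 604.1 -105.7   57.5] F [-0.9 -0.2 -0.8] gap -0.4
cm [0.1  0.07 0.15] rot [-0.17  0.03 -0.01]
[312.43411013 288.2989554 ] [312.38378565 307.1335855 ]
```

View pics/wrist4.png

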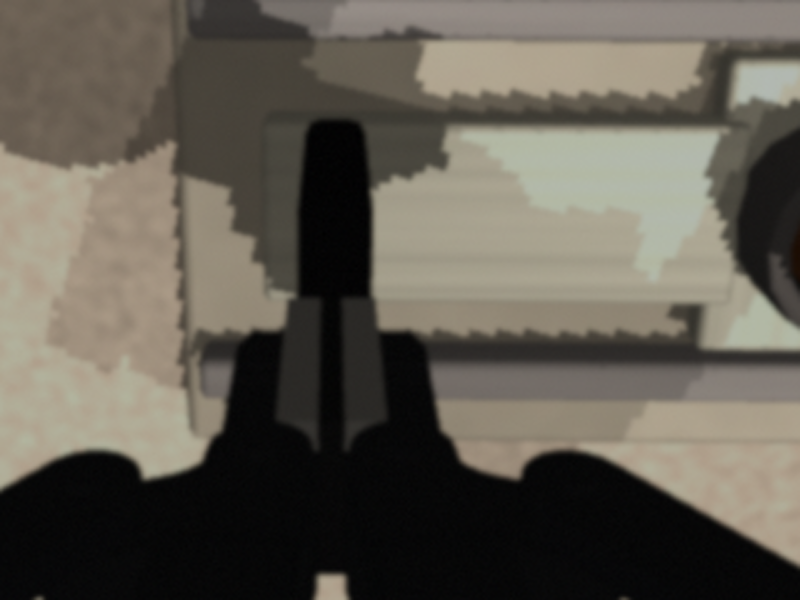

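View pics/scene4.png

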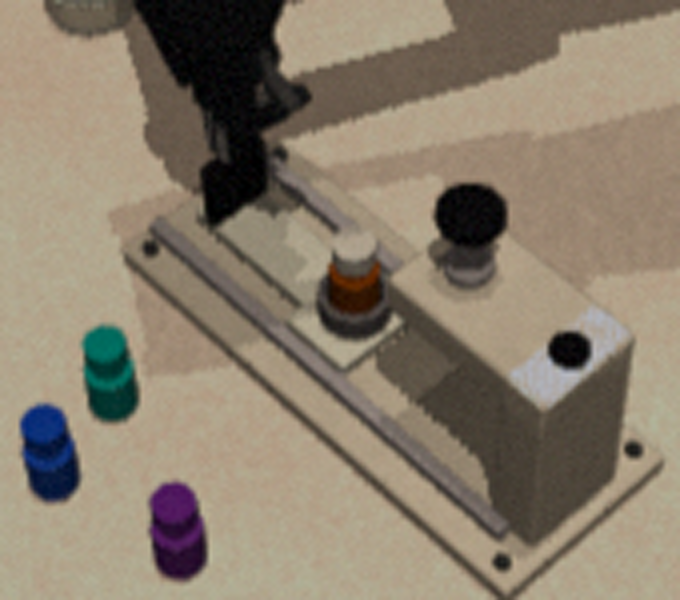

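View pics/side4.png

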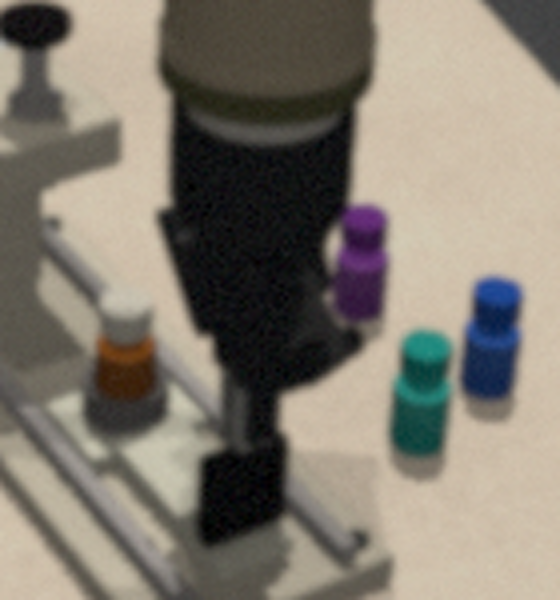

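```bash
python3 - <<'E'
from h import *
p=r.sense()["tool_pos"]
ims=[]
for n,(x0,y0,w,h) in dict(wrist=(250,200,130,180),scene=(265,190,60,60),side=(330,270,60,70)).items():
    c=imaging.camera_info(n)
    print(n,[ (proj(n,p+[0,0,dz],c)).round(1).tolist() for dz in (0,19,60)])
    X=np.array([603,-105.3,82]); ex=np.array([.967,.254,0])*22
    print("  plate",[proj(n,X+s*ex-[0,0,d],c).round(1).tolist() for s in(-1,1) for d in (0,50)])
    im=imaging.snapshot(n)[:,:,::-1]
    f=400/w
    g=cv2.resize(im[y0:y0+h,x0:x0+w],None,fx=f,fy=f,interpolation=2)
    g=np.clip((g/255.)**.4*255,0,255).astype(np.uint8)[:560]
    cv2.imwrite(f"pics/{n}5.png",g)
E
```

```text
wrist [[312.5, 288.4], [312.4, 307.2], [312.3, 365.8]]
  plate [[314.0, 259.5], [313.8, 225.3], [314.0, 358.6], [313.8, 304.8]]
scene [[287.9, 224.0], [287.5, 219.0], [286.6, 207.7]]
  plate [[294.8, 212.4], [295.7, 225.6], [280.9, 222.4], [282.2, 235.5]]
side [[361.7, 320.5], [362.1, 312.5], [362.9, 294.5]]
  plate [[351.0, 314.2], [350.3, 335.2], [371.7, 306.1], [370.4, 327.0]]
```

View pics/wrist5.png

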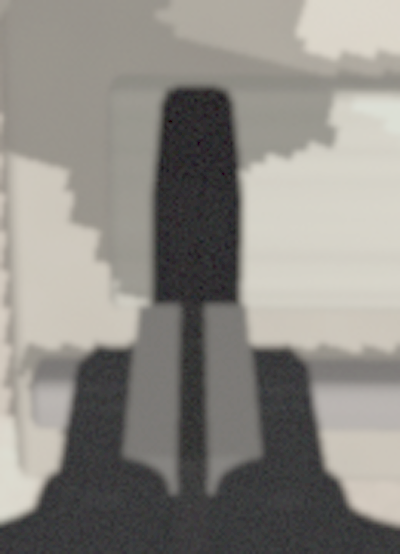

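View pics/scene5.png

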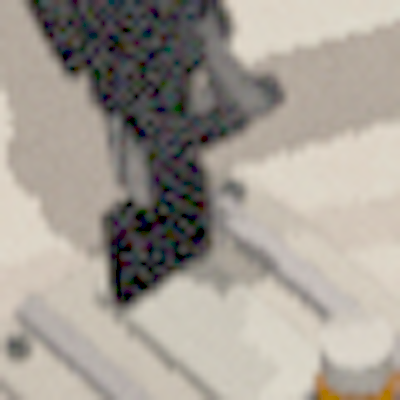

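View pics/side5.png

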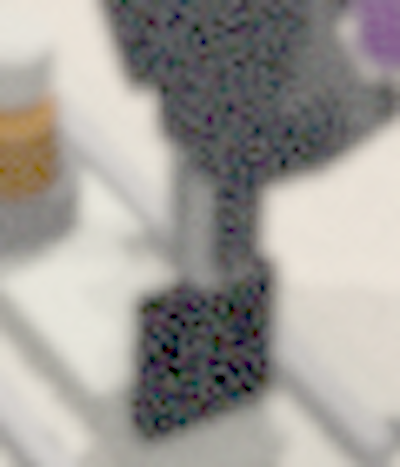

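```bash
python3 - <<'E'
from h import *
p=r.sense()["tool_pos"]; ex=np.array([.967,.254,0])
for off in(-15,-11,-5,0,11):
    o,d=ray("wrist",312,298); s=((p+off*ex-o)@ex)/(d@ex); print(off,(o+s*d).round(1))
print(imaging.camera_info("wrist")["R"].T@-imaging.camera_info("wrist")["t"], r.sense()["joint_pos"].round(2))
E
```

```text
-15 [ 589.7 -109.6   99.3]
-11 [ 593.6 -108.6   90.9]
-5 [ 599.4 -107.1   78.2]
0 [ 604.2 -105.9   67.7]
11 [ 614.9 -103.1   44.6]
[ 529.91329014 -124.92093601  228.97113394] [ -14.63   15.73   91.48   -0.14   72.68 -119.28]
```

```bash
python3 - <<'E'
import cv2,numpy as np
from h import *
a=cv2.imread("pics/wrist0.png")[290:480]; a=((a/255.)**.5*255).astype(np.uint8)
cv2.imwrite("pics/wz.png",cv2.resize(a,(800,238)))
for x in(0,):
    im=imaging.snapshot("side"); p=im[40:140,60:140]
s=cv2.imread("pics/side0.png")[30:140,40:150]; s=((s/255.)**.5*255).astype(np.uint8)
cv2.imwrite("pics/sz.png",cv2.resize(s,None,fx=5,fy=5,interpolation=2))
for z in (0,19,26,60,): print(z,proj("side",[155.1,579,202+z]))
E
```

```text
0 [111.66273487 135.57223171]
19 [109.97319925 128.45579956]
26 [109.3440094  125.80561165]
60 [106.23509768 112.71067649]
```

View pics/wz.png

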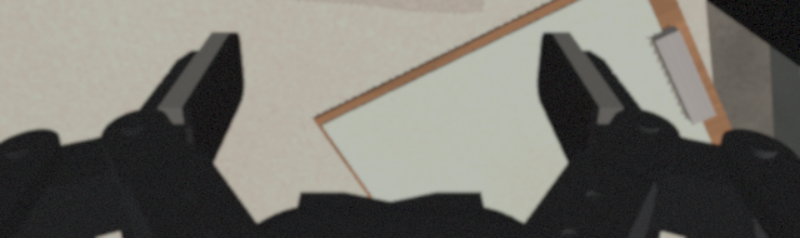

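View pics/sz.png

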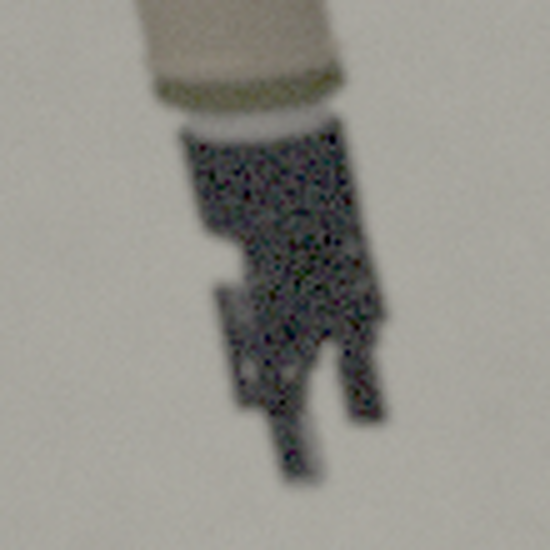

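The shut fingers met nothing at a reported TCP z of 57.5, although the plate top is at 82. In both the wrist and side images the finger tips lie about 27 mm behind the reported TCP, so the true tips are near z = 84, above the plate. I'll open, go down about 27 mm further, and grip.

```bash
python3 -m creep '0 0 -1 0 0 0 4.5; 0 0 -1 0 0 0 4.5; 0 0 -1 0 0 0 4.5; 0 0 -1 0 0 0 4.5; 0 0 -1 0 0 0 4.5' 25;  python3 -m creep '0.05 0.05 1 0 0 0 4.5; 0.05 0.05 2 0 0 0 4.5; 0.05 0.05 3 0 0 0 4.5; 0.05 0.05 3.5 0 0 0 4.5; 0.05 0.05 3.5 0 0 0 4.5; 0.05 0.05 3.5 0 0 0 4.5'
```

```text
time: 5.7
tool_pos: [604.0, -105.6, 67.3]
tcp_rot: [-179.8, 0.0, -165.3]
ft_force: [-0.3, -0.8, -0.3]
finger_gap: 45.2
time: 6.3
tool_pos: [603.4, -105.3, 32.2]
tcp_rot: [-179.8, 0.0, -165.3]
ft_force: [-0.3, -0.4, 0.2]
finger_gap: 44.9
```

```bash
python3 - <<'E'
from h import *
go(603,-105.3,32)
for n in("wrist","side"):
    im=imaging.snapshot(n)[:,:,::-1]
    if n=="side": im=cv2.resize(im[200:350,300:440],None,fx=4,fy=4,interpolation=2)
    cv2.imwrite(f"pics/{n}6.png",((im/255.)**.5*255).astype(np.uint8))
E
```

```text
t 6.3 pos [ 603.4 -105.3   32.2] F [-0.3 -0.4  0.2] gap 44.9
cm [0.04 0.01 0.02] rot [-0.15  0.01 -0.01]
```

View pics/wrist6.png

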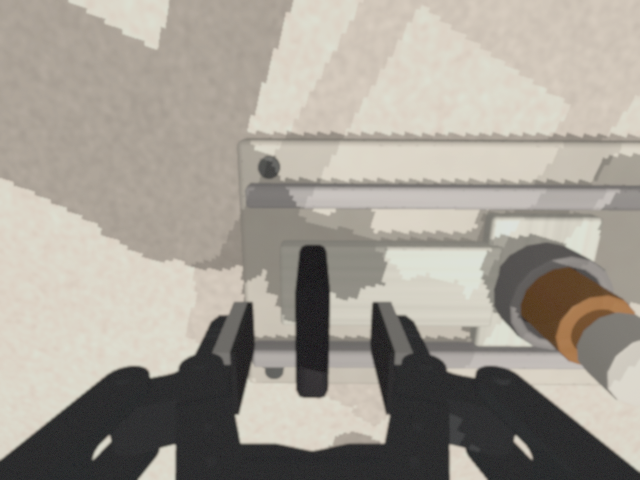

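View pics/side6.png

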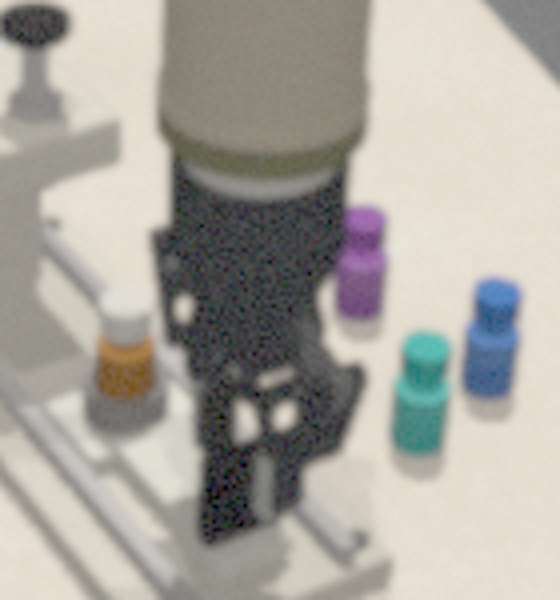

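The fingers now straddle the plate (245–395 rows, centred at column 312). Closing.

```bash
python3 -m creep '0 0 0 0 0 0 0; 0 0 0 0 0 0 0; 0 0 0 0 0 0 0; 0 0 0 0 0 0 0; 0 0 0 0 0 0 0; 0 0 0 0 0 0 0' 25
```

```text
time: 7.0
tool_pos: [604.2, -105.3, 33.5]
tcp_rot: [-179.8, 0.1, -165.3]
ft_force: [-2.2, 2.4, 5.2]
finger_gap: 11.3
```

```bash
python3 -m creep '0 0.2 0 0 0 0 0; 0 0.6 0 0 0 0 0; 0 1.1 0 0 0 0 0; 0 1.7 0 0 0 0 0; 0 2.4 0 0 0 0 0; 0 3.1 0 0 0 0 0; 0 3.8 0 0 0 0 0; 0 4.5 0 0 0 0 0; 0 5.2 0 0 0 0 0; 0 5.9 0 0 0 0 0; 0 6.6 0 0 0 0 0; 0 7.2 0 0 0 0 0; 0 7.7 0 0 0 0 0; 0 8.1 0 0 0 0 0; 0 8.4 0 0 0 0 0; 0 8.6 0 0 0 0 0; 0 8.6 0 0 0 0 0'; python3 - <<'E'
from h import *
d=np.array([-.2538,.9673,0])*90
p=np.array([604.2,-105.3,33.5]); print(p+d)
E
```

```text
time: 8.7
tool_pos: [582.8, -21.5, 33.5]
tcp_rot: [-179.8, 0.2, -165.3]
ft_force: [5.3, 2.3, 3.5]
finger_gap: 11.3
[581.358 -18.243  33.5  ]
```

```bash
python3 -m creep '0 0.2 0 0 0 0 0; 0 0.35 0 0 0 0 0; 0 0.35 0 0 0 0 0'; python3 -m creep '0 0.2 0 0 0 0 0;0 0.2 0 0 0 0 0'
```

```text
time: 9.0
tool_pos: [581.9, -18.0, 33.5]
tcp_rot: [-179.8, 0.2, -165.3]
ft_force: [4.1, 0.3, 3.0]
finger_gap: 11.6
time: 9.2
tool_pos: [581.9, -18.0, 33.6]
tcp_rot: [-179.7, 0.2, -165.3]
ft_force: [7.3, -9.4, 0.5]
finger_gap: 11.6
```

The carriage reached its stop: 90 mm of travel, and the push force rose to 9 N. Opening, rising, and checking.

```bash
python3 -m creep '0 -0.05 0 0 0 0 1.2; 0 -0.05 0 0 0 0 3.5; 0 -0.05 0 0 0 0 3.5; 0 -0.05 -1 0 0 0 3.5; 0 -0.05 -4 0 0 0 3.5; 0 -0.05 -8 0 0 0 3.5; 0 -0.05 -12 0 0 0 3.5; 0 -0.05 -16 0 0 0 3.5; 0 -0.05 -20 0 0 0 3.5;0 -0.05 -22.5 0 0 0 0;0 -0.05 -22.5 0 0 0 0;0 -0.05 -22.5 0 0 0 0'; python3 - <<'E'
from h import *
go(553,83,260)
for n in("scene","side"):
    im=imaging.snapshot(n)[:,:,::-1]
    im=im[200:330,260:400] if n=="scene" else im[130:350,250:430]
    cv2.imwrite(f"pics/{n}7.png",cv2.resize(im,None,fx=4 if n=="scene" else 2.7,fy=4 if n=="scene" else 2.7,interpolation=2))
E
```

```text
time: 10.4
tool_pos: [581.1, -17.3, 259.5]
tcp_rot: [-179.6, 0.3, -165.3]
ft_force: [-0.2, 0.6, 0.4]
finger_gap: -0.2
t 10.4 pos [581.1 -17.3 259.5] F [-0.2  0.6  0.4] gap -0.2
cm [ 0.17 10.41 -0.12] rot [-0.37  0.25 -0.02]
```

View pics/scene7.png

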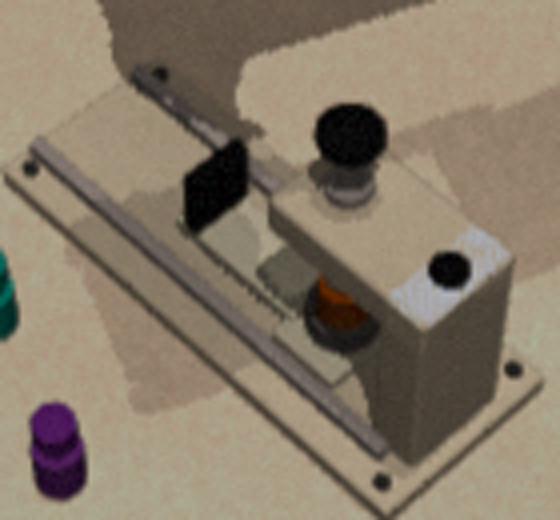

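View pics/side7.png

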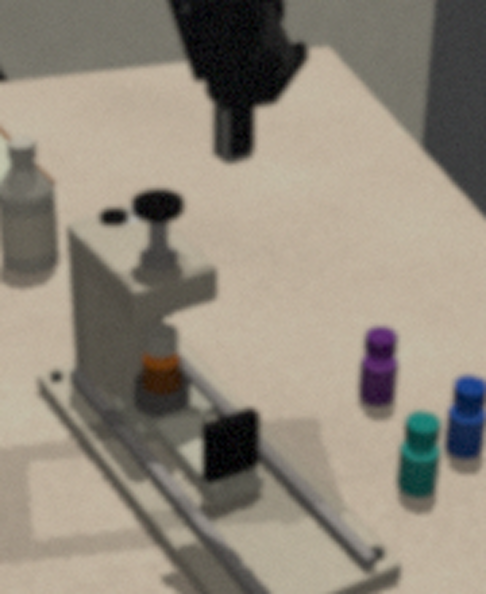

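```bash
python3 - <<'E'
from h import *
p=r.sense()["tool_pos"]
for z in(0,20,25,30,35): print(z,proj("side",p+[0,0,z]).round(1))
E
python3 -m creep '0.1 1 -1 -0.4 0.2 0 0; 0.1 4 -1 -0.4 0.2 0 0; 0.1 7 -1 -0.4 0.2 0 0; 0.1 9.5 -1 -0.4 0.2 0 0;0.1 10.4 -1 -0.4 0.2 0 0; 0.1 10.4 -1 -0.4 0.2 0 0; 0.1 10.4 -1 -0.4 0.2 0 0'
python3 - <<'E'
from h import *
go(554,83,190)
im=imaging.snapshot("side")[:,:,::-1][130:260,250:400]
cv2.imwrite("pics/side8.png",cv2.resize(im,None,fx=4,fy=4,interpolation=2))
im=imaging.snapshot("scene")[:,:,::-1][150:300,270:420]
cv2.imwrite("pics/scene8.png",cv2.resize(im,None,fx=4,fy=4,interpolation=2))
p=r.sense()["tool_pos"]
for z in(0,25,30): print(z,proj("side",p+[0,0,z]).round(1),proj("scene",p+[0,0,z]).round(1))
E
```

```text
0 [336.3 202.4]
20 [336.4 192.1]
25 [336.5 189.4]
30 [336.5 186.8]
35 [336.5 184.1]
time: 11.2
tool_pos: [552.7, 82.8, 266.3]
tcp_rot: [179.9, -0.2, -165.3]
ft_force: [0.1, -0.9, -0.4]
finger_gap: -0.2
t 11.2 pos [552.7  82.8 266.3] F [ 0.1 -0.9 -0.4] gap -0.2
cm [-0.16 -0.03  7.63] rot [ 0.1 -0.2 -0. ]
0 [307.4 175.4] [348.9 212.3]
25 [307.2 163. ] [349.3 204. ]
30 [307.1 160.5] [349.4 202.3]
```

View pics/side8.png

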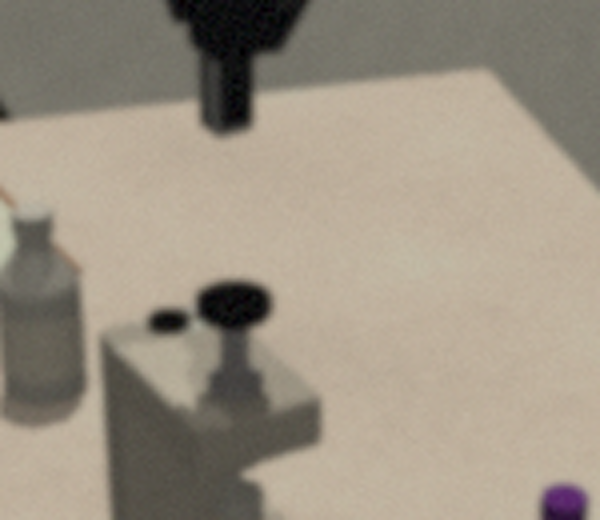

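View pics/scene8.png

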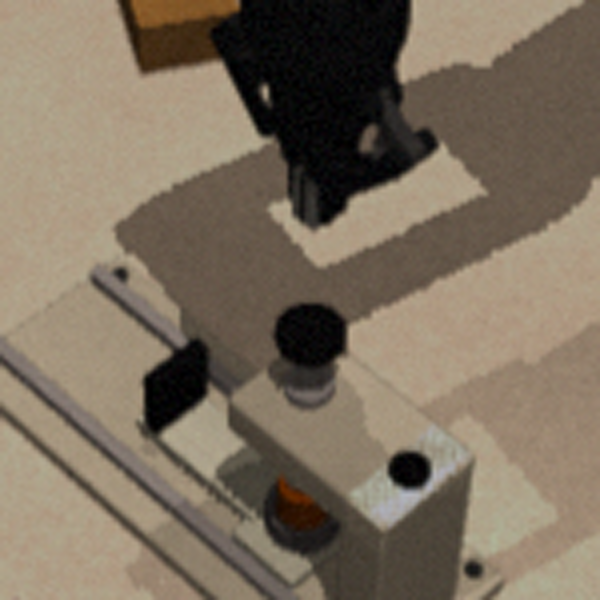

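The shut tips are at (306,162) in the side view, above the knob at (308,205). The tip offset is about 26 mm, so I expect contact at a reported z of about 181.

```bash
python3 -m creep '-0.1 0 2 0 0 0 0; -0.1 0 5 0 0 0 0; -0.1 0 6.8 0 -0.2 0 0; -0.1 0 7.5 0 -0.2 0 0; -0.1 0 7.7 0 -0.2 0 0; -0.1 0 7.7 0 -0.2 0 0; -0.1 0 7.7 0 -0.2 0 0'; for i in 1; do python3 -m creep '0 0 0.2 0 0 0 0; 0 0 0.4 0 0 0 0; 0 0 0.4 0 0 0 0'; done
```

```text
time: 12.0
tool_pos: [554.5, 82.4, 190.9]
tcp_rot: [179.9, 0.1, -165.4]
ft_force: [0.3, 0.6, -0.0]
finger_gap: 0.1
time: 12.3
tool_pos: [554.5, 82.5, 187.0]
tcp_rot: [179.9, 0.2, -165.4]
ft_force: [-0.6, 0.1, 0.3]
finger_gap: -0.1
```

```bash
for i in 1; do python3 -m creep '0 0 0.3 0 0 0 0; 0 0 0.5 0 0 0 0; 0 0 0.5 0 0 0 0'; done;  python3 -m creep '0 0 0.2 0 0 0 0; 0 0 0.2 0 0 0 0'
```

```text
time: 12.6
tool_pos: [554.1, 82.5, 181.3]
tcp_rot: [179.9, 0.1, -165.4]
ft_force: [-0.5, -0.7, 0.2]
finger_gap: 0.1
time: 12.8
tool_pos: [553.9, 82.5, 178.9]
tcp_rot: [179.9, 0.1, -165.4]
ft_force: [-0.4, 0.5, -0.6]
finger_gap: -0.0
```

```bash
python3 -m creep '0 0 0.15 0 0 0 0; 0 0 0.15 0 0 0 0'
```

```text
time: 13.0
tool_pos: [554.0, 82.5, 177.4]
tcp_rot: [179.9, 0.1, -165.4]
ft_force: [-0.2, 0.2, 0.5]
finger_gap: -0.0
```

```bash
python3 -m creep '0 0 0.15 0 0 0 0; 0 0 0.15 0 0 0 0'
```

```text
time: 13.2
tool_pos: [554.1, 82.5, 175.8]
tcp_rot: [179.9, 0.1, -165.4]
ft_force: [0.4, -0.6, 2.1]
finger_gap: 0.0
```

Contact at about z = 176.5.

```bash
python3 -m creep '0 0 0.15 0 0 0 0; 0 0 0.15 0 0 0 0'; python3 -m creep '0 0 0.15 0 0 0 0; 0 0 0.15 0 0 0 0'
```

```text
time: 13.4
tool_pos: [554.1, 82.5, 174.2]
tcp_rot: [179.9, 0.1, -165.4]
ft_force: [0.5, 0.9, 0.7]
finger_gap: 0.2
time: 13.6
tool_pos: [554.2, 82.5, 172.6]
tcp_rot: [179.9, 0.1, -165.4]
ft_force: [0.8, -0.0, 2.8]
finger_gap: 0.0
```

```bash
python3 -m creep '0 0 0.1 0 0 0 0; 0 0 0.1 0 0 0 0'
```

```text
time: 13.8
tool_pos: [554.2, 82.5, 171.4]
tcp_rot: [179.9, 0.1, -165.4]
ft_force: [-0.3, -0.6, 2.2]
finger_gap: -0.1
```

```bash
python3 -m creep '0 0 0.1 0 0 0 0; 0 0 0.1 0 0 0 0'
```

```text
time: 14.0
tool_pos: [554.2, 82.5, 170.3]
tcp_rot: [179.9, 0.1, -165.4]
ft_force: [0.5, -0.5, 2.1]
finger_gap: 0.2
```

```bash
python3 -m creep '0 0 0.1 0 0 0 0; 0 0 0.1 0 0 0 0'
```

```text
time: 14.2
tool_pos: [554.2, 82.5, 169.1]
tcp_rot: [179.9, 0.1, -165.4]
ft_force: [0.1, -0.1, 1.5]
finger_gap: -0.3
```

```bash
python3 -m creep '0 0 0.15 0 0 0 0; 0 0 0.15 0 0 0 0'
```

```text
time: 14.4
tool_pos: [554.2, 82.5, 167.4]
tcp_rot: [179.9, 0.1, -165.4]
ft_force: [-0.1, 0.7, 1.8]
finger_gap: 0.2
```

```bash
python3 -m creep '0 0 0.15 0 0 0 0; 0 0 0.15 0 0 0 0'
```

```text
time: 14.6
tool_pos: [554.2, 82.5, 165.7]
tcp_rot: [179.9, 0.1, -165.4]
ft_force: [-0.1, -0.2, 2.2]
finger_gap: -0.1
```

```bash
python3 -m creep '0 0 0.1 0 0 0 0; 0 0 0.1 0 0 0 0'
```

```text
time: 14.8
tool_pos: [554.2, 82.5, 164.6]
tcp_rot: [179.9, 0.1, -165.4]
ft_force: [-0.4, -0.2, 3.1]
finger_gap: -0.1
```

```bash
python3 -m creep '0 0 0.1 0 0 0 0; 0 0 0.1 0 0 0 0'
```

```text
time: 15.0
tool_pos: [554.2, 82.5, 163.4]
tcp_rot: [179.9, 0.1, -165.4]
ft_force: [-0.8, 0.0, 2.3]
finger_gap: -0.3
```

```bash
python3 -m creep '0 0 0.1 0 0 0 0; 0 0 0.1 0 0 0 0'
```

```text
time: 15.2
tool_pos: [554.2, 82.5, 162.3]
tcp_rot: [179.9, 0.1, -165.4]
ft_force: [0.7, 0.2, 2.3]
finger_gap: -0.1
```

```bash
python3 -m creep '0 0 0.1 0 0 0 0; 0 0 0.1 0 0 0 0'
```

```text
time: 15.4
tool_pos: [554.2, 82.5, 161.2]
tcp_rot: [179.9, 0.1, -165.4]
ft_force: [-1.1, 0.4, 2.4]
finger_gap: 0.1
```

```bash
python3 -m creep '0 0 0.1 0 0 0 0; 0 0 0.1 0 0 0 0'
```

```text
time: 15.6
tool_pos: [554.2, 82.5, 160.0]
tcp_rot: [179.9, 0.1, -165.4]
ft_force: [-0.3, 0.8, 2.7]
finger_gap: -0.1
```

```bash
python3 -m creep '0 0 0.1 0 0 0 0; 0 0 0.1 0 0 0 0'
```

```text
time: 15.8
tool_pos: [554.3, 82.5, 158.9]
tcp_rot: [179.9, 0.1, -165.4]
ft_force: [-0.1, 0.6, 2.9]
finger_gap: -0.2
```

```bash
python3 -m creep '0 0 0.1 0 0 0 0; 0 0 0.1 0 0 0 0'
```

```text
time: 16.0
tool_pos: [554.2, 82.5, 157.9]
tcp_rot: [179.9, 0.1, -165.4]
ft_force: [-0.2, -0.1, 2.4]
finger_gap: -0.0
```

```bash
python3 -m creep '0 0 0.1 0 0 0 0; 0 0 0.1 0 0 0 0'
```

```text
time: 16.2
tool_pos: [554.3, 82.5, 157.4]
tcp_rot: [179.9, 0.1, -165.4]
ft_force: [-2.9, -1.0, 6.9]
finger_gap: 0.2
```

```bash
python3 -m creep '0 0 0.1 0 0 0 0; 0 0 0.1 0 0 0 0'
```

```text
time: 16.4
tool_pos: [554.3, 82.5, 157.1]
tcp_rot: [179.9, 0.1, -165.4]
ft_force: [-3.5, -0.9, 8.5]
finger_gap: 0.0
```

```bash
python3 -m creep '0 0 0.1 0 0 0 0; 0 0 0.1 0 0 0 0'
```

```text
time: 16.6
tool_pos: [554.3, 82.5, 157.0]
tcp_rot: [179.9, 0.1, -165.4]
ft_force: [-4.3, -0.4, 8.9]
finger_gap: 0.1
```

First stop at z ≈ 157.4 (travel about 19 mm). The arm yields about 8 N per commanded mm, so I'll raise the command slightly.

```bash
python3 -m creep '0 0 0.13 0 0 0 0; 0 0 0.13 0 0 0 0'
```

```text
time: 16.8
tool_pos: [554.3, 82.5, 156.5]
tcp_rot: [179.9, 0.2, -165.4]
ft_force: [-4.0, -0.5, 8.4]
finger_gap: 0.3
```

```bash
python3 -m creep '0 0 0.13 0 0 0 0; 0 0 0.13 0 0 0 0'
```

```text
time: 17.0
tool_pos: [554.3, 82.5, 156.0]
tcp_rot: [179.9, 0.2, -165.4]
ft_force: [-3.6, -0.4, 9.7]
finger_gap: -0.4
```

```bash
python3 -m creep '0 0 0.13 0 0 0 0; 0 0 0.13 0 0 0 0'
```

```text
time: 17.2
tool_pos: [554.4, 82.5, 155.5]
tcp_rot: [180.0, 0.2, -165.4]
ft_force: [-4.0, -0.1, 8.0]
finger_gap: -0.4
```

```bash
python3 -m creep '0 0 0.13 0 0 0 0; 0 0 0.13 0 0 0 0'
```

```text
time: 17.4
tool_pos: [554.4, 82.5, 155.1]
tcp_rot: [180.0, 0.2, -165.4]
ft_force: [-3.5, -0.5, 8.1]
finger_gap: 0.2
```

```bash
python3 -m creep '0 0 0.13 0 0 0 0; 0 0 0.13 0 0 0 0'
```

```text
time: 17.6
tool_pos: [554.4, 82.5, 154.6]
tcp_rot: [180.0, 0.2, -165.4]
ft_force: [-4.6, -1.0, 8.8]
finger_gap: -0.0
```

```bash
python3 -m creep '0 0 0.13 0 0 0 0; 0 0 0.13 0 0 0 0'
```

```text
time: 17.8
tool_pos: [554.4, 82.5, 154.2]
tcp_rot: [180.0, 0.2, -165.4]
ft_force: [-4.1, -0.5, 8.8]
finger_gap: -0.1
```

```bash
python3 -m creep '0 0 0.13 0 0 0 0; 0 0 0.13 0 0 0 0'
```

```text
time: 18.0
tool_pos: [554.4, 82.5, 153.7]
tcp_rot: [180.0, 0.3, -165.4]
ft_force: [-4.2, -0.4, 9.5]
finger_gap: 0.3
```

```bash
python3 -m creep '0 0 0.13 0 0 0 0; 0 0 0.13 0 0 0 0'
```

```text
time: 18.2
tool_pos: [554.4, 82.5, 153.3]
tcp_rot: [180.0, 0.3, -165.4]
ft_force: [-4.4, -1.2, 9.3]
finger_gap: -0.4
```

```bash
python3 -m creep '0 0 0.13 0 0 0 0; 0 0 0.13 0 0 0 0'
```

```text
time: 18.4
tool_pos: [554.4, 82.5, 153.2]
tcp_rot: [180.0, 0.3, -165.4]
ft_force: [-5.3, -1.0, 12.0]
finger_gap: 0.1
```

```bash
python3 -m creep '0 0 0.13 0 0 0 0; 0 0 0.13 0 0 0 0'
```

```text
time: 18.6
tool_pos: [554.5, 82.5, 153.2]
tcp_rot: [-180.0, 0.3, -165.4]
ft_force: [-5.9, -1.6, 12.5]
finger_gap: -0.2
```

```bash
python3 -m creep '0 0 0.13 0 0 0 0; 0 0 0.13 0 0 0 0'
```

```text
time: 18.8
tool_pos: [554.5, 82.5, 153.1]
tcp_rot: [-180.0, 0.3, -165.4]
ft_force: [-5.7, -0.9, 11.3]
finger_gap: 0.1
```

```bash
python3 -m creep '0 0 0.13 0 0 0 0; 0 0 0.13 0 0 0 0'
```

```text
time: 19.0
tool_pos: [554.5, 82.5, 153.1]
tcp_rot: [-180.0, 0.4, -165.3]
ft_force: [-6.0, -0.8, 12.1]
finger_gap: -0.1
```

The force has risen to 12 N with no further motion, which should be the second stop. The slide read only about 4.2 mm against 5, so I'll press somewhat harder (about 16 N) to make sure.

```bash
python3 -m creep '0 0 0.16 0 0 0 0; 0 0 0.16 0 0 0 0'
```

```text
time: 19.2
tool_pos: [554.5, 82.5, 153.0]
tcp_rot: [-180.0, 0.4, -165.3]
ft_force: [-6.0, -0.6, 14.0]
finger_gap: -0.1
```

```bash
python3 -m creep '0 0 0.18 0 0 0 0; 0 0 0.18 0 0 0 0'
```

```text
time: 19.4
tool_pos: [554.5, 82.5, 152.8]
tcp_rot: [-180.0, 0.4, -165.3]
ft_force: [-7.8, -0.5, 12.9]
finger_gap: 0.1
```

```bash
python3 -m creep '0 0 0.19 0 0 0 0; 0 0 0.19 0 0 0 0'
```

```text
time: 19.6
tool_pos: [554.6, 82.5, 152.7]
tcp_rot: [-179.9, 0.5, -165.3]
ft_force: [-7.9, -1.3, 15.7]
finger_gap: 0.1
```

```bash
python3 -m creep '0 0 0.19 0 0 0 0; 0 0 0.19 0 0 0 0'
```

```text
time: 19.8
tool_pos: [554.6, 82.5, 152.6]
tcp_rot: [-179.9, 0.5, -165.3]
ft_force: [-8.3, -0.3, 15.8]
finger_gap: -0.1
```

```bash
python3 -m creep '0 0 0.19 0 0 0 0; 0 0 0.19 0 0 0 0'; python3 - <<'E'
from h import *
s=r.sense(); print(s["ft_force"],s["wrist_torque"],s["tool_pos"])
im=imaging.snapshot("side")[:,:,::-1][180:320,250:400]
cv2.imwrite("pics/side9.png",cv2.resize(im,None,fx=4,fy=4,interpolation=2))
E
```

```text
time: 20.0
tool_pos: [554.6, 82.5, 152.6]
tcp_rot: [-179.9, 0.5, -165.3]
ft_force: [-8.6, -0.3, 16.0]
finger_gap: 0.0
[-8.64422184 -0.27228852 15.96866831] [-1.21990095e-01  1.49331975e+00  1.13027023e-03] [554.59833988  82.48891434 152.56548617]
```

View pics/side9.png

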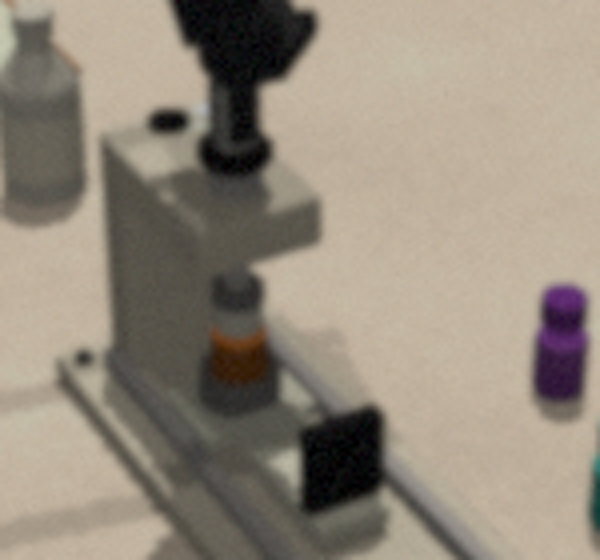

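Force now climbs about 7–8 N/mm (12 N to 16 N over 0.6 mm), matching the described second stop, with |F| ≈ 18 N. Now letting the knob rise.

```bash
python3 -m creep '0 0 -0.3 0 0 0 0; 0 0 -0.8 0 0 0 0; 0 0 -1.4 0 0 0 0; 0 0 -2 0 0 0 0; 0 0 -2.6 0 0 0 0; 0 0 -3.2 0 0 0 0; 0 0 -4.5 0 0 0 0; 0 0 -7 0 0 0 0; 0 0 -9 0 0 0 0; 0 0 -10 0 0 0 0; 0 0 -10 0 0 0 0;0 0 -10 0 0 0 0'; python3 - <<'E'
from h import *
go(582,-18,260)
for n in("scene","side"):
    im=imaging.snapshot(n)[:,:,::-1]
    im=im[200:330,270:400] if n=="scene" else im[180:320,250:400]
    cv2.imwrite(f"pics/{n}10.png",cv2.resize(im,None,fx=4,fy=4,interpolation=2))
E
```

```text
time: 21.25
tool_pos: [553.5, 82.4, 251.9]
tcp_rot: [-179.9, 0.5, -165.3]
ft_force: [-0.5, -0.4, 0.4]
finger_gap: -0.1
t 21.25 pos [553.5  82.4 251.9] F [-0.5 -0.4  0.4] gap -0.1
cm [ -0.22 -10.43  -0.79] rot [-0.08  0.48 -0.03]
```

View pics/side10.png

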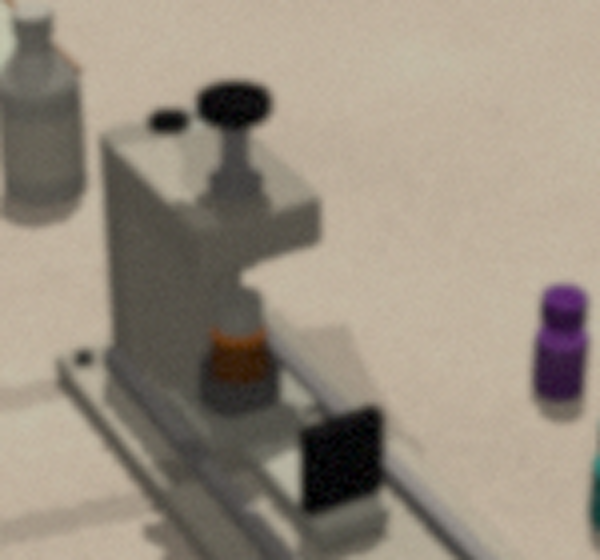

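View pics/scene10.png

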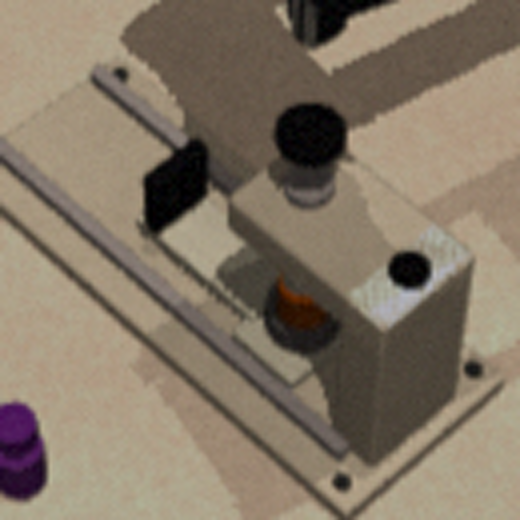

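The knob is fully back up (row 206 both before and after). Going back to the plate.

```bash
python3 -m creep '-0.2 -1 -1 0 0.2 0 0; -0.2 -4 -1 0 0.4 0 0; -0.2 -7.5 -1 0 0.4 0 2; -0.2 -9.5 -1 0 0.4 0 4; -0.2 -10.4 -1 0 0.4 0 4; -0.2 -10.4 -1 0 0.4 0 4; -0.2 -10.4 -1 0 0.4 0 4'; python3 - <<'E'
from h import *
go(582,-18.2,100);go(582,-18.2,33)
E
```

```text
time: 22.05
tool_pos: [581.0, -17.3, 261.0]
tcp_rot: [-180.0, -0.0, -165.3]
ft_force: [0.4, 0.6, -0.3]
finger_gap: 40.3
t 22.05 pos [581.  -17.3 261. ] F [ 0.4  0.6 -0.3] gap 40.3
cm [-0.08 -0.11 16.1 ] rot [-0.02 -0.04 -0.03]
t 22.05 pos [581.  -17.3 261. ] F [ 0.4  0.6 -0.3] gap 40.3
cm [-0.09 -0.1  22.8 ] rot [-0.02 -0.04 -0.03]
```

```bash
python3 -m creep '-0.1 -0.1 4 0 0 0 4; -0.1 -0.1 8 0 0 0 4; -0.1 -0.1 12 0 0 0 4; -0.1 -0.1 15 0 0 0 4; -0.1 -0.1 16 0 0 0 4; -0.1 -0.1 16 0 0 0 4'; python3 - <<'E'
from h import *
go(582,-18.2,33)
im=imaging.snapshot("wrist"); cv2.imwrite("pics/w11.png",((im[:,:,::-1]/255.)**.6*255).astype(np.uint8))
E
```

```text
time: 22.65
tool_pos: [580.8, -17.0, 99.6]
tcp_rot: [179.9, -0.2, -165.3]
ft_force: [-0.4, 0.7, 1.1]
finger_gap: 40.3
t 22.65 pos [580.8 -17.   99.6] F [-0.4  0.7  1.1] gap 40.3
cm [-0.11 -0.15  6.66] rot [ 0.06 -0.21  0.04]
```

View pics/w11.png

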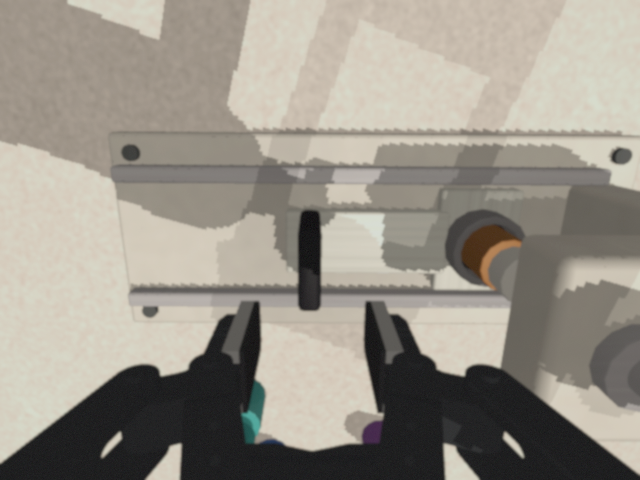

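The plate (column 310) lies midway between the fingers (about 312). Descending and gripping.

```bash
python3 -m creep '-0.1 -0.1 2 0 -0.2 0 4; -0.1 -0.1 4 0 -0.2 0 4; -0.1 -0.1 6 0 -0.2 0 4; -0.1 -0.1 6.6 0 -0.2 0 4; -0.1 -0.1 6.6 0 -0.2 0 4; -0.1 -0.1 6.6 0 -0.2 0 0; -0.1 -0.1 6.6 0 -0.2 0 0; -0.1 -0.1 6.6 0 -0.2 0 0; -0.1 -0.1 6.6 0 -0.2 0 0; -0.1 -0.1 6.6 0 -0.2 0 0' 25
```

```text
time: 23.7
tool_pos: [585.0, -18.2, 37.8]
tcp_rot: [-179.9, 0.3, -165.3]
ft_force: [-1.3, 1.4, 5.6]
finger_gap: 11.1
```

```bash
python3 -m creep '0 -0.2 0 0 0 0 0; 0 -0.6 0 0 0 0 0; 0 -1.1 0 0 0 0 0; 0 -1.7 0 0 0 0 0; 0 -2.3 0 0 0 0 0; 0 -3 0 0 0 0 0; 0 -3.7 0 0 0 0 0; 0 -4.4 0 0 0 0 0; 0 -5.1 0 0 0 0 0; 0 -5.8 0 0 0 0 0; 0 -6.5 0 0 0 0 0; 0 -7.1 0 0 0 0 0; 0 -7.6 0 0 0 0 0; 0 -8 0 0 0 0 0; 0 -8.4 0 0 0 0 0; 0 -8.6 0 0 0 0 0; 0 -8.7 0 0 0 0 0; 0 -8.7 0 0 0 0 0'; python3 -m creep '0 -0.2 0 0 0 0 0; 0 -0.3 0 0 0 0 0; 0 -0.3 0 0 0 0 0';python3 -m creep '0 -0.2 0 0 0 0 0; 0 -0.2 0 0 0 0 0'
```

```text
time: 25.5
tool_pos: [606.8, -103.3, 37.8]
tcp_rot: [-179.9, 0.3, -165.3]
ft_force: [-4.5, -0.4, 2.8]
finger_gap: 11.0
time: 25.8
tool_pos: [607.0, -104.5, 37.8]
tcp_rot: [179.9, 0.2, -165.3]
ft_force: [-6.9, 9.8, 5.4]
finger_gap: 11.1
time: 26.0
tool_pos: [607.0, -104.4, 37.7]
tcp_rot: [179.7, 0.2, -165.2]
ft_force: [-6.9, 11.2, 6.9]
finger_gap: 11.5
```

The outer stop is felt at 10 N. Releasing, lifting clear, and checking.

```bash
python3 -m creep '0 0 0 0 0 0 1.1; 0 0 0 0 0 0 1.6; 0 0 0 0 0 0 3.5; 0 0 0 0 0 0 3.5; 0 0 -1 0 0 0 3.5; 0 0 -4 0 0 0 3.5; 0 0 -8 0 0 0 3.5; 0 0 -12 0 0 0 3.5; 0 -1 -16 0 0 0 3.5; 0 -4 -18 0 0 0 3.5; 0 -8 -18 0 0 0 3.5;0 -10 -18 0 0 0 3.5;0 -10 -18 0 0 0 3.5'; python3 - <<'E'
from h import *
for n in("scene","side","wrist"):
    im=imaging.snapshot(n)[:,:,::-1]
    im=im[200:330,250:400] if n=="scene" else im[190:370,255:405] if n=="side" else im
    f={"scene":4,"side":3.3,"wrist":1}[n]
    cv2.imwrite(f"pics/{n}12.png",cv2.resize(im,None,fx=f,fy=f,interpolation=2))
print(r.sense()["ft_force"])
E
```

```text
time: 27.3
tool_pos: [632.3, -205.3, 218.0]
tcp_rot: [179.8, 0.2, -165.4]
ft_force: [1.0, -0.1, -0.2]
finger_gap: 35.3
[-0.01200063 -0.33634965 -0.12211502]
```

View pics/side12.png

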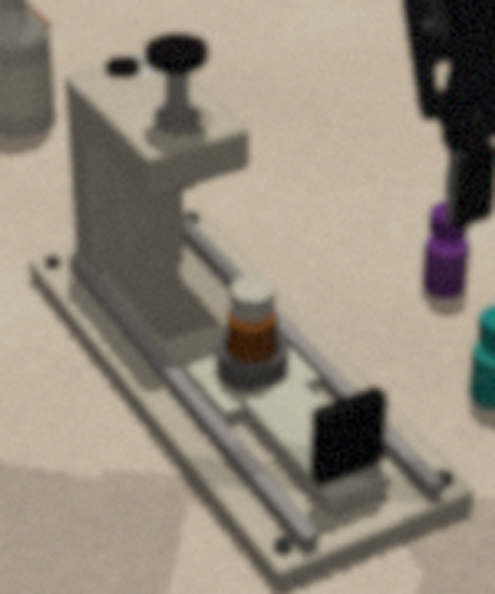

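View pics/scene12.png

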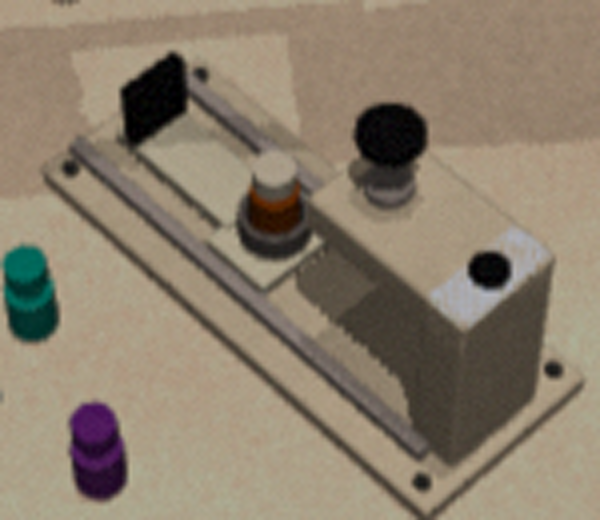

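View pics/wrist12.png

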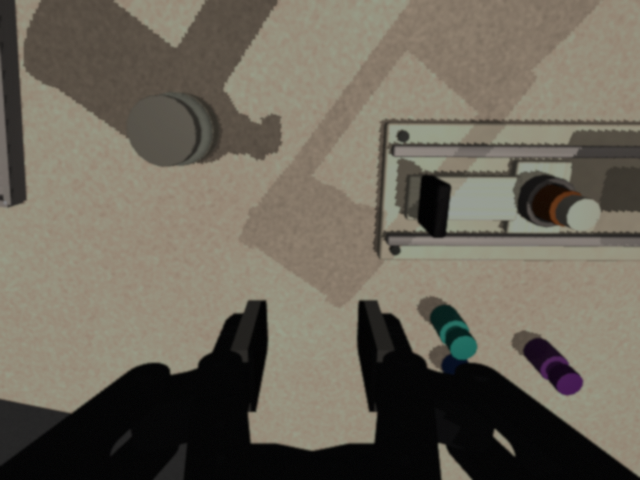

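The carriage, plate and knob are at their original pixels and the vial is upright. The cap top is visibly lower. Quantifying the cap drop.

```bash
python3 - <<'E'
from h import *
for n in("side","scene"):
    a=cv2.imread(f"pics/{n}0.png"); b=imaging.snapshot(n)[:,:,::-1]
    X=[576.5,-4.5]
    print(n,"px per 5mm at cap",(proj(n,X+[90])-proj(n,X+[95])).round(2))
    u,v=proj(n,X+[90]).round().astype(int)
    for nm,im in(("before",a),("after",b)):
        p=im[v-14:v+22,u-3:u+4].astype(float).mean(1)
        sat=(p[:,2]-p[:,0])  # red-blue
        print(nm,"R-B",sat.round().astype(int).tolist())
        print(nm,"bright",p.mean(1).round().astype(int).tolist())
E
```

```text
side px per 5mm at cap [-0.02  2.1 ]
before R-B [32, 32, 32, 33, 32, 32, 32, 30, 30, 26, 23, 21, 20, 20, 19, 20, 18, 14, 11, 9, 10, 11, 15, 24, 43, 63, 77, 75, 63, 50, 44, 42, 44, 43, 46, 42]
before bright [165, 165, 164, 164, 163, 163, 162, 163, 162, 163, 164, 165, 163, 165, 164, 161, 147, 123, 95, 81, 79, 80, 74, 65, 53, 49, 52, 53, 45, 34, 30, 31, 30, 28, 26, 29]
after R-B [34, 34, 35, 35, 35, 35, 35, 34, 32, 32, 30, 27, 24, 22, 22, 21, 21, 21, 19, 14, 10, 10, 10, 13, 21, 41, 65, 77, 67, 52, 48, 47, 49, 45, 45, 46]
after bright [178, 178, 177, 177, 177, 176, 175, 175, 175, 174, 173, 173, 175, 177, 177, 179, 177, 172, 156, 126, 98, 87, 86, 85, 81, 73, 68, 60, 50, 42, 33, 34, 31, 33, 31, 31]
scene px per 5mm at cap [0.02 1.34]
before R-B [36, 37, 37, 36, 36, 36, 32, 28, 24, 27, 29, 30, 31, 30, 30, 30, 28, 24, 15, 15, 15, 24, 55, 79, 79, 56, 40, 38, 40, 41, 37, 21, 11, 8, 5, 3]
before bright [140, 136, 132, 131, 128, 127, 123, 119, 117, 125, 139, 140, 141, 141, 141, 144, 142, 123, 85, 69, 68, 59, 38, 39, 39, 28, 21, 20, 22, 20, 23, 43, 59, 48, 33, 30]
after R-B [39, 38, 39, 39, 36, 33, 30, 26, 23, 22, 22, 29, 32, 33, 33, 32, 32, 31, 27, 19, 17, 17, 32, 72, 84, 65, 46, 44, 44, 44, 40, 22, 12, 8, 8, 6]
after bright [151, 147, 143, 140, 132, 116, 112, 107, 107, 113, 124, 140, 152, 153, 152, 153, 154, 153, 140, 101, 76, 74, 69, 54, 42, 31, 25, 24, 22, 23, 27, 46, 65, 53, 35, 32]
```

The cap's top rim fell about 2.1 px in the side view and about 1.3 px in the scene view. A full 5 mm predicts 2.10 and 1.34, so the cap is home.

```bash
python3 - <<'E'
from h import *
print(r.sense()["time"], r.hand_in())
E
```

```text
the job is handed in; nothing more can be done
27.55 None
```

I completed the whole sequence and handed the job in at 27.6 s of the 64 s allowed; no verdict was reported.

**What I did**
- **Carriage in:** I gripped the plate and pushed the carriage 90 mm home, where the push force reached about 9 N at the stop.
- **Press:** I pressed the knob with the shut fingers. The first stop came at about 19 mm, the cap slid at about 8–9 N, and the firm stop followed at about 23.5 mm. I held there at about 16 N vertical, roughly 18 N in total.
- **Carriage out:** I let the knob rise fully, then drew the carriage out until the pull force reached about 10 N at its stop. I released it and moved clear.

**What the last checks showed**
- **Carriage, plate and knob:** all are at the same pixels as at the start.
- **Cap:** its rim dropped about 2.1 px in the side view and about 1.3 px in the scene view. A full 5 mm predicts 2.10 and 1.34.
- **Vial and gripper:** the vial stands upright in its ring. The force reading was near zero, with the gripper clear of everything.

**What disagreed**
- **Finger tips:** they lie about 26–30 mm short of the reported TCP. My first grasp closed just above the plate on nothing, and I corrected for that afterwards.
- **Cap slide:** the arm read only about 4 mm of slide instead of 5. I pressed a little harder until the force climbed about 7–8 N/mm, which matches the firm stop, and the pictures also show the cap home.
- **Side force:** pressing the knob also gave up to about 8.6 N sideways, so the total stayed below the 20 N asked for.

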